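# Pen a row of tins in the rack with its squeeze-lever end frame

## Task

Stand the loose tin upright in the rack, in the free space between the two tins and the grey sliding end frame. Then squeeze the frame's red lever against its grip, slide the frame past the half-way notch to the last notch before the tins, and let go so that the lever springs fully out and its tooth is locked in that notch. Be gentle: never drag the frame hard against a locked tooth, do not crush or knock over the tins, and leave the other things where they stand.

Things in the scene. Friction and masses are not known exactly. Their poses are not given: they have to be found in the camera images.
- rack: Pale wooden tin rack, fixed, 100 mm wide (x), 394 long (y, from -193 to +200). Origin: middle of the channel's width, at worktop level; z up. Floor 8 mm thick. The channel (x -34 to +34 mm) runs between a rear lip (+x, top 30 mm over the worktop) and a front lip (-x) with the notched strip (top 32 mm). End wall at -y; the end frame slides in the channel at the +y end.
- end_wall (a point): Middle of the end wall's inner face, rack y = -185 mm; the wall's top is 60 mm over the worktop. The tins stand in a row against it. Three tins pushed together end near rack y = -13 mm.
- front_lip (a point): A fixed point on the wooden front lip, rack (-42, 50, 20) mm. The steel strip on this lip has 3 slots open to the channel: a long parking slot where the tooth starts, the half-way notch (frame joint about 70 mm), the last notch (about 110 mm). The strip is screwed on by hand, all slots together up to 8 mm off these values either way; its place is not reported: feel for the notch.
- end_frame (a joint): Slide of the grey end frame along the rack, metres: 0 = fully open, grows towards the tins (rack -y), up to 0.125; starts at 0 to 0.02. Sliding takes about 2 N with the tooth out, 4 to 5 N with it riding on the strip between notches, where it drops into the next notch it meets. Notches are 12 mm wide and the tooth 8 mm: 2 mm play either way.
- stop_face (a point): Middle of the face of the frame's upright stop plate that meets the tins: rack y = 112 mm minus the frame's joint value. The plate is 64 mm wide, top 68 mm over the worktop.
- handle (a point): Grip point of the frame's handle, 100 mm over the worktop, rack y = 152 mm minus the joint. Two upright plates, tops at 124 mm: grey fixed grip (rack +x) and red lever (-x); 48 mm over the outer faces at rest (this point midway), 37 squeezed; fingers close along rack x. Ribs 12 mm proud at both ends of each outer face, 34 mm apart, let loosely closed fingers push the frame along.
- lever (a joint): Travel of the red lever towards the fixed grip, metres: 0 = sprung fully out (tooth home in a slot), 0.0075 = tooth just out, or resting on the strip between notches, 0.011 = fully squeezed. Its spring pushes out with about 4.5 N at 0 and 9.5 N fully squeezed.
- tin_loose: The loose tin, upright, 57 mm across, 72 tall; origin at the centre of its underside, z up. It stands on the worktop to the right of the rack.
- tin_a: Tin, same size, standing in the rack next to the end wall; origin at the centre of its underside.
- tin_b: Tin, same size, standing in the rack next to tin_a, some mm apart; origin at the centre of its underside.
- oil_bottle: Bystander behind the rack: oil bottle, dark cap, 62 mm across, 264 tall; origin at the centre of its underside. Leave alone.
- pepper_mill: Bystander behind the rack: wooden pepper mill, 58 mm across, 170 tall; origin at the centre of its underside. Leave alone.
- spice_a: Bystander behind the rack: spice jar, red cap, dark label, 45 mm across, 106 tall; origin at the centre of its underside. Leave alone.
- spice_c: Bystander behind the rack: spice jar, red cap, brown label, 45 mm across, 106 tall; origin at the centre of its underside. Leave alone.
- tea_box: Bystander behind the rack: pale green tea box, 69x71x122 mm; origin at the centre of its underside. Leave alone.
- salt_shaker: Bystander behind the rack: grey and clear salt shaker, 44 mm across, 90 tall; origin at the centre of its underside. Leave alone.
Things that resemble listed ones, but are neither listed nor needed, are in the scene too. Leave any pink or turquoise look-alike of the tin_a alone.

How it is judged:
By the outcome, as a careful person would: the job done as asked, in the order asked, and still so for the second after the job is handed in, with the robot touching nothing.
It also fails if it takes over 69 s, if anything falls off the work surface, if the arm or the gripper's body presses on something with over 40 N, if the wrist force passes 120 N, or if a joint passes its speed limit or range.

## Robot

A 6-joint arm with a two-finger parallel gripper is mounted at the origin on a cart in front of the work surface, level with it; the furniture and walls round the work are solid. World frame = base frame: x ahead of the robot, y to its left, z up, the work surface at z = 0. Lengths are in m, angles in degrees, forces in N, time in s.
With the tool pointing down it reaches from about 0.4 to 0.825 m from the base axis. Payload 7 kg.
Tool frame: the origin (TCP) lies midway between the tips of the shut fingers; the grasp point (between the pads) lies 19 mm behind it; z points along the fingers, y is the line along which they close (so a half turn about z gives the same grasp; the last joint's range is limited). The gripper opens to 88 mm and grips with 3 to 60 N. Pads are 19 mm wide; open, the fingers measure 130 mm over their backs; the gripper's body (78 mm by 193 mm) begins 47 mm behind the grasp point.
Start: joints at [90.991, 20.546, 0.682, 0, -70.136, -16.507], TCP at [0.181, 0.65, 0.227] pointing down, gripper open.
Joint ranges: [-176.03, 176.03], [-82.01, 121.73], [-58.28, 71.71], [-173.87, 95.51], [-174.79, -0.11], [-173.66, 173.66]. Speed limits (degrees/s): [136.94, 136.94, 172.46, 180, 180, 180].

## Interface

Orientations are given as [roll, pitch, yaw] about the fixed x, y, z axes, in that order (R = Rz(yaw) Ry(pitch) Rx(roll)).
In Python, from plant import ctrl gives the robot as it stands.
- The arm moves only by the tool arm_command, never from a script. Its argument "steps" is a list of rows, each an object with "translation": the shift along the tool's x, y, z in mm, a list of three; "rotation": the turn, a rotation vector about the tool's x, y, z in units of 5 degrees (1.0 is 5 degrees), a list of three; "claw": the finger opening in mm, from 0 to 87.6. In form: [{"translation": [x, y, z], "rotation": [rx, ry, rz], "claw": claw}, ...]. A call has 1 to 5 rows; each row is the pose to reach, as a shift and turn from the pose commanded when the call began, along the tool's axes at that moment; what a row does not reach only later rows make up. A row lasts 1/10 s, in which the tool goes at most 50 mm and 8.59 degrees, less where a joint would pass 70% of its speed; a pose out of reach is approached as far as the arm can. A call with a gripper value outside its range is refused whole. The fingers move at their own pace and stop on an object; the grip force is fixed at half the most. Time passes only in rows, so rows that repeat a pose let the fingers close. It gives the time, the measured TCP pose, the force, the opening and the grip force at its end, in the units of the state.
- ctrl.get_obs(): the state, without advancing time (a new reading comes with each control period).
- ctrl.snapshot(name): name is "scene" or "top" or "wrist"; returns (picture, depth): 384x512x3 uint8, red, green, blue; 384x512 float32, m along the optical axis (not along the pixel's ray), 0 where there is no reading.
- ctrl.calibration(name): a dict with "vertical_fov" (degrees; the focal length in pixels is half the picture's height over the tangent of half this angle, whatever the lens; pixels are square), "cx", "cy" (the principal point, pixels), "k1" (the pictures are not rectified: a ray, as slopes to the right and down, at radius r is drawn at 1 + k1 r^2 times it, then the intrinsics apply), "rvec" (rotation vector, rad) and "tvec" (3), from world to camera coordinates, as OpenCV has them; the wrist camera has in their place "hand_eye" (4x4, takes a point from camera to tool coordinates, whose origin is the TCP and whose axes are the flange's). Camera axes: x right, y down, z forward; pixel columns grow to the right and rows downward; lengths in m; the calibration is good to about 2 mm. A picture is of the moment at which its call begins: read the wrist's pose just before it. calibration takes no time and is no camera call.
- ctrl.close_job(): hands the job in; it is judged then, once.
The state is a dict: "clock": time; "joint_pos": joint angles; "qvel": joint speeds; "tau": joint torques, N m; "tool_pos": TCP position; "orientation": TCP orientation; "force": force on the tool from outside, world axes, zero at the start; "moment": the same for the moment, N m; "opening": finger opening in m; "gripper_force": force on a finger pad.
Only numpy, scipy, OpenCV 4.12 (cv2) and the standard library are available. Lean on these libraries where they do the work, as an engineer would, in place of code of your own. Each camera call takes 0.05 s, during which the arm holds its last target. There are 200 camera calls.

## Working session

There is one attempt and no reset: what is moved stays moved. The work goes in short steps, Python scripts to look and compute and a tool call to move; the robot and the scene stay as the last step left them, time stands still between calls to the robot, and variables do not carry over. Pictures are saved under pics/ and viewed, at most 10 in all, crops included, and the job is handed in when it is done.

Besides the shell and the picture viewer there is one more tool, called after "Emit:" as name(argument=value, ...), one argument or row to a line, values as JSON. arm_command: Moves the arm, as the interface text tells. Its arguments: {"type":"object","properties":{"steps":{"type":"array"}},"required":["steps"]}

```bash
mkdir -p pics; ls; cat > h.py <<'E'
import numpy as np,cv2
from plant import ctrl
from scipy.spatial.transform import Rotation as R
def snap(n):
    o=ctrl.get_obs(); p,d=ctrl.snapshot(n); c=ctrl.calibration(n)
    f=p.shape[0]/2/np.tan(np.radians(c['vertical_fov'])/2)
    K=np.array([[f,0,c['cx']],[0,f,c['cy']],[0,0,1.]])
    if 'rvec' in c:
        Rm=cv2.Rodrigues(np.array(c['rvec'],float))[0]; t=np.array(c['tvec'],float).ravel(); C=-Rm.T@t; Rw=Rm.T
    else:
        H=np.array(c['hand_eye']); T=R.from_euler('xyz',o['orientation'],degrees=True).as_matrix()
        Rw=T@H[:3,:3]; C=T@H[:3,3]+np.array(o['tool_pos'])
    v,u=np.mgrid[:p.shape[0],:p.shape[1]].astype(float)
    s=cv2.undistortPoints(np.stack([u.ravel(),v.ravel()],1)[:,None],K,np.array([c['k1'],0,0,0.]))[:,0]
    ray=(np.c_[s,np.ones(len(s))]@Rw.T).reshape(*p.shape[:2],3)
    P=C+ray*d[...,None]; P[d==0]=np.nan
    return p,d,P,C,ray
def plane(C,ray,u,v,z):
    r=ray[int(v),int(u)]; return C+r*(z-C[2])/r[2]
def save(n,p,s=1): cv2.imwrite('pics/'+n,cv2.resize(p[...,::-1],None,fx=s,fy=s))
E
python3 - <<'E'
from h import *
for n in['scene','top']:
    p,d,P,C,ray=snap(n); save(n+'0.png',p,1.5); np.savez(n+'0.npz',p=p,P=P,C=C,ray=ray); print(n,C,(d>0).mean(),ctrl.calibration(n))
print(ctrl.get_obs(), ctrl.calibration('wrist'))
E
```

```text
pics
scene [-0.00220117  0.34964573  0.65659107] 0.9961903889973959 {'vertical_fov': 57.0250595053692, 'cx': 258.44083384673337, 'cy': 193.7926615623379, 'k1': -0.005438917904577536, 'rvec': array([ 1.10826664, -2.22881462,  1.10759629]), 'tvec': array([0.28877556, 0.39691332, 0.55896093])}
top [ 0.43060128 -0.05929727  1.42981651] 0.9961090087890625 {'vertical_fov': 44.8811884344827, 'cx': 260.4576762255587, 'cy': 195.59032065769662, 'k1': -0.13890547479851853, 'rvec': array([ 2.1631759 , -2.1829922 ,  0.14319033]), 'tvec': array([-0.08245318,  0.58802685,  1.37139884])}
{'clock': 0.1, 'joint_pos': array([ 9.09924949e+01,  2.05869896e+01,  6.39961340e-01, -1.77472161e-02,
       -7.01371319e+01, -1.65072297e+01]), 'qvel': array([-0.05130394, -0.13907333,  0.09680568,  0.00569131, -0.05342847,
        0.01755241]), 'tau': array([-1.66451970e-03, -5.84162486e+01,  2.93748307e+01,  7.01539770e+00,
        1.01706258e-02, -5.62439550e-05]), 'tool_pos': array([0.18045842, 0.64997572, 0.22572734]), 'orientation': array([ 1.79914568e+02, -7.91824625e-03, -1.55207711e+01]), 'force': array([ 0.04304904, -1.03818256,  0.52118603]), 'moment': array([ 0.00245999, -0.01951252, -0.01815395]), 'gripper_force': 0.0, 'opening': 0.08766320220789786} {'vertical_fov': 67.16839853759556, 'cx': 260.79938963437075, 'cy': 188.0401510123799, 'k1': -0.07165915248599108, 'hand_eye': array([[ 9.90230237e-05, -9.61217064e-01, -2.75792942e-01,
         7.37488654e-02],
       [ 9.99999971e-01,  3.52674663e-05,  2.36131244e-04,
        -9.52616982e-04],
       [-2.17246863e-04, -2.75792957e-01,  9.61217040e-01,
        -1.57082905e-01],
       [ 0.00000000e+00,  0.00000000e+00,  0.00000000e+00,
         1.00000000e+00]])}
```

View pics/scene0.png

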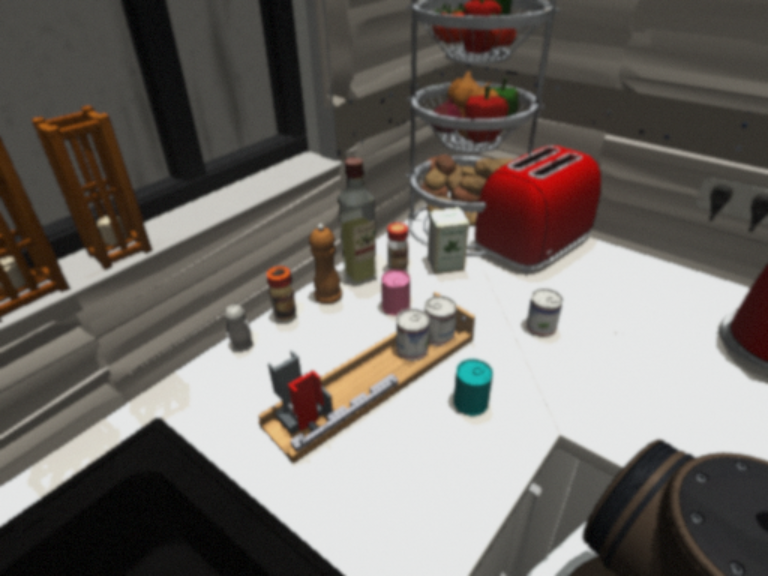

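View pics/top0.png

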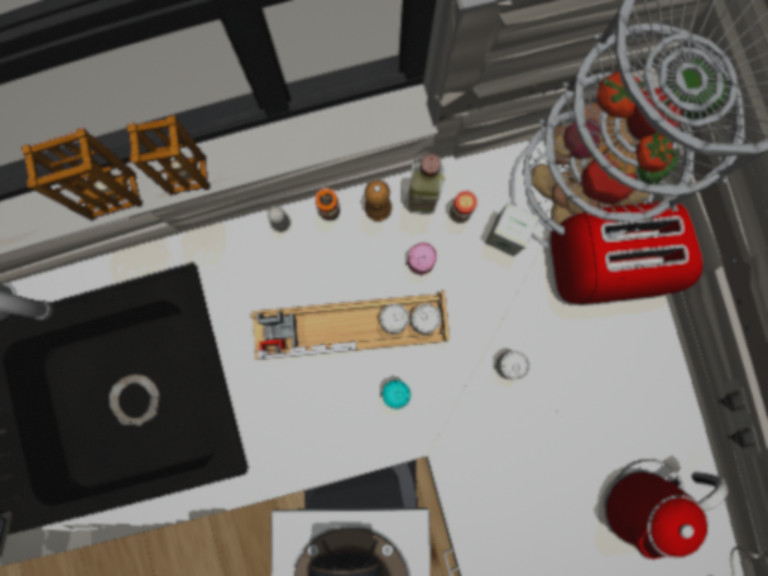

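The scene view shows the rack, with the frame's red lever at (305,398), tin_b at (412,333) and tin_a at (440,318). Three tins stand loose: grey-labelled at (545,312), pink at (396,290) and turquoise at (472,387). In the top view these three are at (513,365), (422,257) and (396,393). The grey one to the right of the rack fits tin_loose, because it has the same livery as the rack tins; the other two are look-alikes.

```bash
python3 - <<'E'
from h import *
for n in['top','scene']:
    D=np.load(n+'0.npz'); P=D['P'];p=D['p'].astype(int)
    print(n)
    seeds={'loose':(513,365),'tb':(394,318),'ta':(426,318)} if n=='top' else {'loose':(545,297),'tb':(412,318),'ta':(440,305)}
    for k,(u,v) in seeds.items():
        c=P[int(v/1.5),int(u/1.5)]
        m=(abs(P[...,2]-c[2])<.012)&(np.hypot(P[...,0]-c[0],P[...,1]-c[1])<.06)
        m=cv2.connectedComponents(m.astype(np.uint8))[1]; m=m==m[int(v/1.5),int(u/1.5)]
        q=P[m]; cc,r=cv2.minEnclosingCircle(q[:,:2].astype(np.float32)); print(k,c.round(4),'med',np.median(q,0).round(4),'circ',np.round(cc,4),round(r,4),len(q))
    hsv=cv2.cvtColor(D['p'],cv2.COLOR_RGB2HSV)
    wood=(hsv[...,0]>8)&(hsv[...,0]<25)&(hsv[...,1]>90)&(P[...,2]<.07)&(P[...,2]>0)&(P[...,1]<.4)
    l,nn,st,_=[*cv2.connectedComponentsWithStats(wood.astype(np.uint8))][1:2]+[0,0,0] if 0 else (lambda r:(r[1],r[0],r[2],r[3]))(cv2.connectedComponentsWithStats(wood.astype(np.uint8)))
    for i in np.argsort(-st[1:,4])[:3]+1:
        q=P[l==i]; b=cv2.minAreaRect(q[:,:2].astype(np.float32)); print('wood',st[i],b, cv2.boxPoints(b).round(3).tolist(),np.percentile(q[:,2],[5,50,95]).round(3))
    red=((hsv[...,0]<8)|(hsv[...,0]>172))&(hsv[...,1]>150)&(P[...,2]>.05)&(P[...,2]<.14)
    l=cv2.connectedComponents(red.astype(np.uint8))[1]
    u,v=(272,346) if n=='top' else (305,398)
    q=P[l==l[int(v/1.5),int(u/1.5)]]; print('red',len(q),np.median(q,0),q.min(0),q.max(0))
p=np.load('scene0.npz')['p']; save('crop1.png',p[170:310,160:400],3)
E
```

```text
top
loose [ 0.4412 -0.3263  0.0643] med [ 0.4408 -0.3276  0.0688] circ [ 0.4401 -0.3278] 0.0285 297
tb [ 0.5343 -0.091   0.076 ] med [ 0.5347 -0.0937  0.0773] circ [ 0.5354 -0.0927] 0.0284 298
ta [ 0.5336 -0.1552  0.0776] med [ 0.5339 -0.1551  0.0774] circ [ 0.5347 -0.1549] 0.0287 302
wood [ 187  195  112   38 2196] ((0.5270382165908813, -0.03189803659915924), (0.09624575078487396, 0.3283696472644806), 4.913326263427734) [[0.4650000035762787, 0.12800000607967377], [0.49300000071525574, -0.20000000298023224], [0.5889999866485596, -0.19099999964237213], [0.5609999895095825, 0.13600000739097595]] [0.004 0.01  0.033]
wood [244 134  16  13 115] ((0.7571645379066467, -0.06208770349621773), (0.04649415239691734, 0.026084162294864655), 87.30136108398438) [[0.7429999709129333, -0.08500000089406967], [0.7689999938011169, -0.0860000029206276], [0.7710000276565552, -0.039000000804662704], [0.7450000047683716, -0.03799999877810478]] [0.012 0.048 0.068]
wood [168 208   9  26  83] ((0.516676664352417, 0.18117636442184448), (0.07749206572771072, 0.01953933760523796), 6.442371845245361) [[0.476999998
[... 929 characters left out ...]
(0.04897410422563553, 0.02297697588801384), 60.06950378417969) [[0.7329999804496765, -0.06700000166893005], [0.753000020980835, -0.07900000363588333], [0.777999997138977, -0.035999998450279236], [0.7580000162124634, -0.02500000037252903]] [0.009 0.038 0.067]
wood [184 199  11   9  74] ((0.747003972530365, 0.04636358097195625), (0.029681498184800148, 0.009376765228807926), 66.98831176757812) [[0.7369999885559082, 0.03500000014901161], [0.7459999918937683, 0.03099999949336052], [0.7570000290870667, 0.057999998331069946], [0.7480000257492065, 0.06199999898672104]] [0.031 0.043 0.055]
red 472 [0.48575887 0.14288579 0.09427137] [0.47012257 0.12172147 0.05093191] [0.52819703 0.16405435 0.1253541 ]
```

View pics/crop1.png

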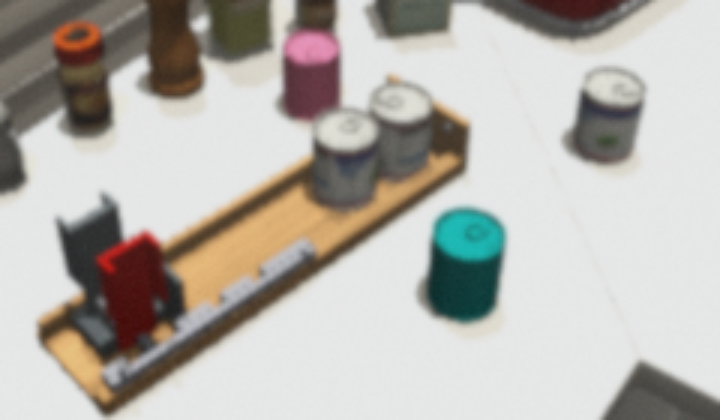

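The crop confirms tin_loose at crop pixel (608,112): white and grey with a blue band, same as the rack tins. The other two are pink and turquoise. The rack is turned about +5°. I'm setting out now.

Emit:
arm_command(
  steps=[
    {"translation": [186,167,0],"rotation": [0,0,0],"claw": 87},
    {"translation": [186,167,0],"rotation": [0,0,0],"claw": 87},
    {"translation": [186,167,0],"rotation": [0,0,0],"claw": 87},
    {"translation": [186,167,0],"rotation": [0,0,0],"claw": 87},
    {"translation": [186,167,0],"rotation": [0,0,0],"claw": 87},
  ],
)

```text
clock: 0.6
tool_pos: [0.3157, 0.4377, 0.2263]
orientation: [180.0, 0.0, -15.5]
force: [1.3, 0.8, 0.4]
opening: 0.0873
gripper_force: 0.0
```

Emit:
arm_command(
  steps=[
    {"translation": [180,160,0],"rotation": [0,0,8],"claw": 87},
    {"translation": [180,160,0],"rotation": [0,0,8],"claw": 87},
    {"translation": [180,160,0],"rotation": [0,0,8],"claw": 87},
    {"translation": [180,160,0],"rotation": [0,0,8],"claw": 87},
    {"translation": [180,160,0],"rotation": [0,0,8],"claw": 87},
  ],
)

```text
clock: 1.1
tool_pos: [0.4464, 0.235, 0.2266]
orientation: [180.0, 0.0, -55.9]
force: [0.7, 0.8, 0.1]
opening: 0.0869
gripper_force: 0.0
```

```bash
cat >> h.py <<'E'
def to(x,y,z,yaw=-84.9):
    o=ctrl.get_obs(); T=R.from_euler('xyz',o['orientation'],degrees=True); G=R.from_euler('xyz',[180,0,yaw],degrees=True)
    print('t',round(o['clock'],2),'pos',o['tool_pos'].round(4),'rpy',o['orientation'].round(2),'q',o['joint_pos'].round(1),'F',o['force'].round(1),'op',round(o['opening'],4),'gf',round(o['gripper_force'],1))
    print('tr',(T.inv().apply(np.array([x,y,z])-o['tool_pos'])*1000).round(1),'rot',((T.inv()*G).as_rotvec(degrees=True)/5).round(2))
E
python3 -c "
from h import *
to(.441,-.328,.17)"
```

```text
t 1.1 pos [0.4464 0.235  0.2266] rpy [180.     0.   -55.88] q [ 50.1   4.3 -20.4  -0.  -65.3 -16. ] F [0.7 0.8 0.1] op 0.0869 gf 0.0
tr [463.1 320.3  56.6] rot [ 0.  -0.   5.8]
```

Emit:
arm_command(
  steps=[
    {"translation": [200,140,0],"rotation": [0,0,5.8],"claw": 87},
    {"translation": [200,140,0],"rotation": [0,0,5.8],"claw": 87},
    {"translation": [200,140,0],"rotation": [0,0,5.8],"claw": 87},
    {"translation": [200,140,0],"rotation": [0,0,5.8],"claw": 87},
    {"translation": [200,140,0],"rotation": [0,0,5.8],"claw": 87},
  ],
)

```text
clock: 1.6
tool_pos: [0.4428, -0.0089, 0.2266]
orientation: [-180.0, 0.0, -84.6]
force: [0.7, -0.6, 0.1]
opening: 0.087
gripper_force: 0.0
```

Emit:
arm_command(
  steps=[
    {"translation": [230,25,30],"rotation": [0,0,0],"claw": 87},
    {"translation": [230,25,30],"rotation": [0,0,0],"claw": 87},
    {"translation": [230,25,30],"rotation": [0,0,0],"claw": 87},
    {"translation": [230,25,30],"rotation": [0,0,0],"claw": 87},
    {"translation": [230,25,30],"rotation": [0,0,0],"claw": 87},
  ],
)

```text
clock: 2.1
tool_pos: [0.4398, -0.2407, 0.1959]
orientation: [180.0, 0.0, -84.6]
force: [1.0, 0.4, 0.2]
opening: 0.0873
gripper_force: 0.0
```

Emit:
arm_command(
  steps=[
    {"translation": [87,5,26],"rotation": [0,0,0],"claw": 87},
    {"translation": [87,5,26],"rotation": [0,0,0],"claw": 87},
    {"translation": [87,5,26],"rotation": [0,0,0],"claw": 87},
    {"translation": [87,5,26],"rotation": [0,0,0],"claw": 87},
  ],
)

```text
clock: 2.5
tool_pos: [0.4431, -0.3258, 0.1695]
orientation: [179.9, 0.1, -84.7]
force: [0.6, 0.3, -0.4]
opening: 0.0871
gripper_force: 0.0
```

```bash
cat >> h.py <<'E'
def tin(n='wrist',near=None,zmin=.06,zmax=.09,nm=None):
    p,d,P,C,ray=snap(n)
    if nm: save(nm,p)
    m=(P[...,2]>zmin)&(P[...,2]<zmax)&(np.hypot(P[...,0]-near[0],P[...,1]-near[1])<.05)
    q=P[m][:,:2].astype(np.float32); c,r=cv2.minEnclosingCircle(q); print('tin',np.round(c,4),r,len(q),np.median(P[m][:,2]))
E
python3 -c "
from h import *
to(.441,-.328,.032)
tin(near=(.441,-.328),nm='w1.png')"
```

```text
t 2.5 pos [ 0.4431 -0.3258  0.1695] rpy [ 1.7988e+02  6.0000e-02 -8.4660e+01] q [-15.9  11.5 -19.8  -0.  -58.8  21.3] F [ 0.6  0.3 -0.4] op 0.0871 gf 0.0
tr [  2.1   2.1 137.5] rot [0.02 0.01 0.05]
tin [ 0.4401 -0.3265] 0.028723852708935738 2914 0.06785739368070964
```

Emit:
arm_command(
  steps=[
    {"translation": [1,3,50],"rotation": [0,0,0],"claw": 87},
    {"translation": [1,3,90],"rotation": [0,0,0],"claw": 87},
    {"translation": [1,3,120],"rotation": [0,0,0],"claw": 87},
    {"translation": [1,3,137],"rotation": [0,0,0],"claw": 87},
    {"translation": [1,3,137],"rotation": [0,0,0],"claw": 87},
  ],
)

```text
clock: 3.05
tool_pos: [0.44, -0.3246, 0.0319]
orientation: [179.8, 0.1, -84.4]
force: [-0.5, 0.3, 0.1]
opening: 0.0872
gripper_force: 0.0
```

Emit:
arm_command(
  steps=[
    {"translation": [0,0,0],"rotation": [0,0,0],"claw": 62},
    {"translation": [0,0,0],"rotation": [0,0,0],"claw": 50},
    {"translation": [0,0,0],"rotation": [0,0,0],"claw": 50},
    {"translation": [0,0,0],"rotation": [0,0,0],"claw": 50},
    {"translation": [0,0,0],"rotation": [0,0,0],"claw": 50},
  ],
)

```text
clock: 3.55
tool_pos: [0.4411, -0.3265, 0.0344]
orientation: [-180.0, -0.0, -84.5]
force: [-2.7, 2.6, 7.6]
opening: 0.057
gripper_force: 30.0
```

```bash
python3 -c "
from h import *
to(.5265,-.035,.16)"
```

```text
t 3.55 pos [ 0.4411 -0.3265  0.0344] rpy [-1.7998e+02 -2.0000e-02 -8.4510e+01] q [-16.   20.4 -28.6   0.  -40.9  21.5] F [-2.7  2.6  7.6] op 0.057 gf 30.0
tr [-282.  -112.9 -125.6] rot [-0.   -0.    0.08]
```

Emit:
arm_command(
  steps=[
    {"translation": [0,0,-40],"rotation": [0,0,0],"claw": 50},
    {"translation": [0,0,-80],"rotation": [0,0,0],"claw": 50},
    {"translation": [0,0,-125],"rotation": [0,0,0],"claw": 50},
    {"translation": [0,0,-125],"rotation": [0,0,0],"claw": 50},
  ],
)

```text
clock: 3.95
tool_pos: [0.4444, -0.3281, 0.165]
orientation: [-179.5, -0.3, -84.5]
force: [1.0, -0.6, -1.6]
opening: 0.0567
gripper_force: 30.0
```

Emit:
arm_command(
  steps=[
    {"translation": [-40,-16,0],"rotation": [0,0,0],"claw": 50},
    {"translation": [-80,-32,0],"rotation": [0,0,0],"claw": 50},
    {"translation": [-120,-48,0],"rotation": [0,0,0],"claw": 50},
    {"translation": [-160,-64,0],"rotation": [0,0,0],"claw": 50},
    {"translation": [-200,-80,0],"rotation": [0,0,0],"claw": 50},
  ],
)

```text
clock: 4.45
tool_pos: [0.5014, -0.118, 0.1582]
orientation: [180.0, 0.0, -84.5]
force: [0.9, 0.3, -2.2]
opening: 0.0567
gripper_force: 30.0
```

Emit:
arm_command(
  steps=[
    {"translation": [-40,-16,0],"rotation": [0,0,0],"claw": 50},
    {"translation": [-70,-28,0],"rotation": [0,0,0],"claw": 50},
    {"translation": [-82,-33,0],"rotation": [0,0,0],"claw": 50},
    {"translation": [-82,-33,0],"rotation": [0,0,0],"claw": 50},
  ],
)

```text
clock: 4.85
tool_pos: [0.5268, -0.0335, 0.158]
orientation: [180.0, 0.0, -84.4]
force: [-0.6, -0.0, -2.1]
opening: 0.057
gripper_force: 30.0
```

```bash
python3 - <<'E'
from h import *
to(.5265,-.035,.16)
p,d,P,C,ray=snap('wrist'); save('w2.png',p,1.4); np.savez('w2.npz',p=p,P=P,C=C,ray=ray)
T=np.load('top0.npz')['P']
c,s=np.cos(np.radians(5.1)),np.sin(np.radians(5.1)); Rr=np.array([[c,s],[-s,c]])
for n,Q in(('w',P),('t',T),('s',np.load('scene0.npz')['P'])):
    q=(Q[...,:2]-[.5238,-.0033])@Rr.T; z=Q[...,2]
    m=(abs(q[...,0])<.06)&(z>.022)&(z<.042)
    for lo in np.arange(-.18,.18,.03):
        mm=m&(q[...,1]>lo)&(q[...,1]<lo+.03)
        a=q[mm&(q[...,0]<-.02)][:,0]; b=q[mm&(q[...,0]>.02)][:,0]
        f=lambda v:np.percentile(v,[4,50,96]).round(4) if len(v)>5 else None
        print(n,round(lo,2),f(a),f(b),len(a),len(b))
E
```

```text
t 4.85 pos [ 0.5268 -0.0335  0.158 ] rpy [ 1.7997e+02  1.0000e-02 -8.4390e+01] q [ 17.7  10.  -23.3  -0.  -56.7 -12. ] F [-0.6 -0.  -2.1] op 0.057 gf 30.0
tr [ 1.5  0.5 -2. ] rot [0.01 0.   0.1 ]
w -0.18 None [0.0337 0.0373 0.0413] 0 329
w -0.15 None [0.0335 0.0371 0.0411] 4 308
w -0.12 None [0.0334 0.0371 0.0408] 0 259
w -0.09 None [0.0343 0.0387 0.0417] 0 189
w -0.06 None [0.0343 0.0378 0.0416] 0 237
w -0.03 [-0.0497 -0.046  -0.0421] [0.0343 0.0387 0.042 ] 56 140
w 0.0 [-0.0492 -0.0478 -0.0455] None 27 0
w 0.03 None None 0 0
w 0.06 None None 0 0
w 0.09 [-0.0496 -0.0485 -0.0462] None 8 0
w 0.12 None None 0 0
w 0.15 None None 0 0
t -0.18 [-0.0476 -0.0411 -0.0326] [0.0347 0.0381 0.0419] 14 28
t -0.15 [-0.0482 -0.0372 -0.0245] [0.0351 0.0388 0.0425] 15 26
t -0.12 [-0.0478 -0.0407 -0.0218] [0.0349 0.0388 0.0421] 20 24
t -0.09 [-0.0486 -0.0385 -0.0222] [0.035  0.0387 0.0419] 16 25
t -0.06 [-0.0476 -0.0403 -0.0352] [0.0351 0.0388 0.0422] 13 28
t -0.03 [-0.0489 -0.0416 -0.034 ] [0.0349 0.0385 0.0427] 24 28
t 0.0 [-0.0486 -0.041  -0.0337] [0.0354 0.0388 0.0427] 55 28
t 0.03 [-0.0482 -0.0413
[... 221 characters left out ...]
 34
t 0.15 [-0.0485 -0.0421 -0.0248] [0.0336 0.0397 0.0431] 48 25
s -0.18 [-0.0366 -0.0301 -0.0254] None 19 0
s -0.15 [-0.0315 -0.0268 -0.0205] None 51 0
s -0.12 [-0.0476 -0.0239 -0.022 ] None 17 0
s -0.09 [-0.043  -0.0229 -0.0201] [0.0343 0.0366 0.0415] 34 25
s -0.06 None [0.0341 0.0361 0.0417] 3 39
s -0.03 [-0.0493 -0.0444 -0.0337] [0.034  0.0365 0.0418] 28 43
s 0.0 [-0.0496 -0.0444 -0.0338] [0.0333 0.0364 0.0416] 88 47
s 0.03 [-0.0497 -0.0457 -0.0337] [0.0342 0.0362 0.042 ] 86 50
s 0.06 [-0.0493 -0.0453 -0.0343] [0.0341 0.0361 0.0417] 87 37
s 0.09 [-0.0494 -0.0424 -0.0257] None 119 0
s 0.12 [-0.0495 -0.0436 -0.0238] None 121 0
s 0.15 [-0.0494 -0.0424 -0.0235] [0.0215 0.0353 0.0418] 138 64
```

View pics/w2.png

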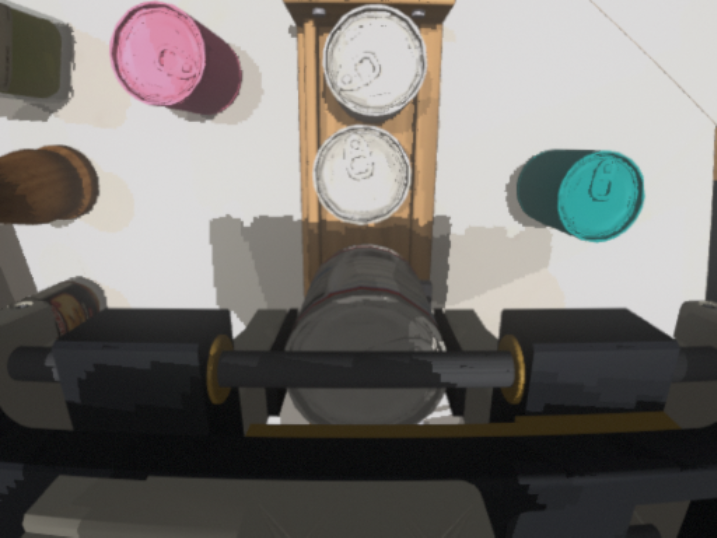

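The wrist view shows tin_a (373,60) and tin_b (362,173) in the rack, with the held tin (365,350) over the channel. The lips confirm the rack frame. I'll measure the gaps in rack coordinates.

```bash
cat >> h.py <<'E'
_c,_s=np.cos(np.radians(5.1)),np.sin(np.radians(5.1)); Rr=np.array([[_c,_s],[-_s,_c]]); O=np.array([.5238,-.0033])
rk=lambda q:(np.asarray(q)[...,:2]-O)@Rr.T
wd=lambda r:np.asarray(r)@Rr+O
E
python3 - <<'E'
from h import *
for n in('w2','top0','scene0'):
    P=np.load(n+'.npz')['P']; q=rk(P); z=P[...,2]
    for k,y in(('a',-.155),('b',-.09)):
        m=(z>.072)&(z<.088)&(np.hypot(q[...,0],q[...,1]-y)<.036); print(n,k,cv2.minEnclosingCircle(q[m].astype(np.float32)))
    m=(abs(q[...,0])<.03)&(z>.05)&(z<.065)&(q[...,1]<-.178)&(q[...,1]>-.21); print('wall y',np.percentile(q[m][:,1],[2,50,98]),m.sum())
    m=(abs(q[...,0])<.025)&(z>.05)&(z<.066)&(q[...,1]>.08)&(q[...,1]<.13); print('stop y',np.percentile(q[m][:,1],[2,10,50,90]) if m.sum() else 0)
    m=(abs(q[...,0])<.04)&(z>.115)&(z<.13)&(q[...,1]>.11)&(q[...,1]<.19); print('handle top',np.percentile(q[m],[2,50,98],axis=0) if m.sum() else 0,m.sum())
to(*wd([0,-.0315]),.046)
print(rk(ctrl.get_obs()['tool_pos']))
E
```

```text
w2 a ((-0.004350828938186169, -0.14959952235221863), 0.028890460729599)
w2 b ((0.0007819384336471558, -0.09267598390579224), 0.03362124040722847)
wall y [-0.18696977 -0.18548082 -0.1846295 ] 367
stop y 0
handle top 0 0
top0 a ((-0.0025640097446739674, -0.15220431983470917), 0.028495069593191147)
top0 b ((0.002822981681674719, -0.09437713772058487), 0.03246166184544563)
wall y [-0.19525807 -0.19074062 -0.18521288] 61
stop y [0.10802785 0.10830527 0.11080976 0.1246149 ]
handle top [[-0.03568781  0.12760419]
 [ 0.01560169  0.14916929]
 [ 0.03353138  0.17008473]] 110
scene0 a ((-0.0026509962044656277, -0.15118543803691864), 0.029353220015764236)
scene0 b ((0.0015790326287969947, -0.09314674884080887), 0.03351876139640808)
wall y [-0.19381832 -0.18731595 -0.18505258] 29
stop y [0.11364148 0.1139131  0.11436695 0.11522135]
handle top [[-0.03693041  0.12859614]
 [ 0.01430669  0.15063761]
 [ 0.03131701  0.16996135]] 243
t 4.9 pos [ 0.5264 -0.0345  0.158 ] rpy [179.95   0.   -84.44] q [ 17.6  10.  -23.4  -0.  -56.7 -12. ] F [ 0.  -1.  -2.7] op 0.0571 gf 30.0
tr [  0.2  -0.3 112. ] rot [0.01 0.   0.09]
[-0.00022031 -0.03130084]
```

Emit:
arm_command(
  steps=[
    {"translation": [-2,0,40],"rotation": [0,0,0.09],"claw": 50},
    {"translation": [-2,0,75],"rotation": [0,0,0.09],"claw": 50},
    {"translation": [-2,0,100],"rotation": [0,0,0.09],"claw": 50},
    {"translation": [-2,0,111],"rotation": [0,0,0.09],"claw": 50},
    {"translation": [-2,0,111],"rotation": [0,0,0.09],"claw": 50},
  ],
)

```text
clock: 5.4
tool_pos: [0.5253, -0.0342, 0.0463]
orientation: [179.8, -0.0, -85.0]
force: [-0.1, 0.0, -1.7]
opening: 0.0568
gripper_force: 30.0
```

Emit:
arm_command(
  steps=[
    {"translation": [0,0,1],"rotation": [0,0,0],"claw": 50},
    {"translation": [0,0,2],"rotation": [0,0,0],"claw": 50},
    {"translation": [0,0,3],"rotation": [0,0,0],"claw": 50},
    {"translation": [0,0,3],"rotation": [0,0,0],"claw": 50},
  ],
)

```text
clock: 5.8
tool_pos: [0.5269, -0.0328, 0.0453]
orientation: [-179.9, 0.0, -85.0]
force: [-0.8, 0.3, -1.7]
opening: 0.0565
gripper_force: 30.0
```

Emit:
arm_command(
  steps=[
    {"translation": [0,0,0.5],"rotation": [0,0,0],"claw": 50},
    {"translation": [0,0,1],"rotation": [0,0,0],"claw": 50},
    {"translation": [0,0,1],"rotation": [0,0,0],"claw": 50},
  ],
)

```text
clock: 6.1
tool_pos: [0.5265, -0.0329, 0.0436]
orientation: [-180.0, -0.0, -85.0]
force: [0.5, 0.4, -1.4]
opening: 0.0571
gripper_force: 30.0
```

Emit:
arm_command(
  steps=[
    {"translation": [0,0,0.5],"rotation": [0,0,0],"claw": 50},
    {"translation": [0,0,1],"rotation": [0,0,0],"claw": 50},
    {"translation": [0,0,1],"rotation": [0,0,0],"claw": 50},
  ],
)

```text
clock: 6.4
tool_pos: [0.5264, -0.0329, 0.0425]
orientation: [180.0, -0.0, -85.0]
force: [-0.2, -0.7, -2.8]
opening: 0.0567
gripper_force: 30.0
```

Emit:
arm_command(
  steps=[
    {"translation": [2,0,0],"rotation": [0,0,0],"claw": 50},
    {"translation": [4,0,0],"rotation": [0,0,0],"claw": 50},
    {"translation": [6,0,0],"rotation": [0,0,0],"claw": 50},
    {"translation": [7,0,0],"rotation": [0,0,0],"claw": 50},
    {"translation": [7,0,0],"rotation": [0,0,0],"claw": 50},
  ],
)

```text
clock: 6.9
tool_pos: [0.5272, -0.04, 0.0426]
orientation: [-180.0, 0.0, -85.0]
force: [-1.0, 0.5, -2.5]
opening: 0.0568
gripper_force: 30.0
```

Emit:
arm_command(
  steps=[
    {"translation": [0,0,0.7],"rotation": [0,0,0],"claw": 50},
    {"translation": [0,0,1.4],"rotation": [0,0,0],"claw": 50},
    {"translation": [0,0,1.4],"rotation": [0,0,0],"claw": 50},
  ],
)

```text
clock: 7.2
tool_pos: [0.5272, -0.04, 0.0424]
orientation: [-180.0, -0.0, -84.9]
force: [-4.9, 2.3, 13.0]
opening: 0.0568
gripper_force: 30.0
```

Emit:
arm_command(
  steps=[
    {"translation": [0,0,-1],"rotation": [0,0,0],"claw": 50},
    {"translation": [0,0,-1],"rotation": [0,0,0],"claw": 64},
    {"translation": [0,0,-1],"rotation": [0,0,0],"claw": 75},
    {"translation": [0,0,-1],"rotation": [0,0,0],"claw": 75},
    {"translation": [0,0,-1],"rotation": [0,0,0],"claw": 75},
  ],
)

```text
clock: 7.7
tool_pos: [0.5271, -0.04, 0.0421]
orientation: [180.0, -0.0, -85.0]
force: [-0.4, -0.3, 0.0]
opening: 0.0748
gripper_force: 0.0
```

Emit:
arm_command(
  steps=[
    {"translation": [0,0,-20],"rotation": [0,0,0],"claw": 80},
    {"translation": [0,0,-50],"rotation": [0,0,0],"claw": 80},
    {"translation": [0,0,-90],"rotation": [0,0,0],"claw": 80},
    {"translation": [0,0,-130],"rotation": [0,0,0],"claw": 80},
    {"translation": [0,0,-130],"rotation": [0,0,0],"claw": 80},
  ],
)

```text
clock: 8.2
tool_pos: [0.5305, -0.0396, 0.1779]
orientation: [-179.4, 0.0, -84.9]
force: [0.2, 0.9, -0.3]
opening: 0.0803
gripper_force: 0.0
```

```bash
python3 - <<'E'
from h import *
p,d,P,C,ray=snap('wrist'); q=rk(P); z=P[...,2]
for k,y in(('a',-.151),('b',-.093),('l',-.038)):
    for _ in range(3):
        m=(z>.074)&(z<.086)&(np.hypot(q[...,0],q[...,1]-y)<.031); c,r=cv2.minEnclosingCircle(q[m].astype(np.float32)); y=(q[m][:,1].min()+q[m][:,1].max())/2
    print(k,np.round(c,4),round(r,4),y.round(4),np.median(z[m]),z[m].std())
p,d,P,C,ray=snap('top'); save('t1.png',p[190:250,150:310],4)
q=rk(P); z=P[...,2]
m=(abs(q[...,0])<.045)&(z>.085)&(z<.14)&(q[...,1]>.1)
print('handle',np.percentile(q[m],[1,50,99],axis=0),m.sum())
to(*wd([0,.15]),.172)
E
```

```text
a [-0.001  -0.1492] 0.0309 -0.1493 0.0758823285567399 0.0013037695484234217
b [ 0.0003 -0.093 ] 0.031 -0.093 0.07588775736908626 0.0013336391794071098
l [ 0.0002 -0.0392] 0.0308 -0.0392 0.07597689143097516 0.0013358257839694817Traceback (most recent call last):
  File "<stdin>", line 10, in <module>
    return _quantile_unchecked(
        a, q, axis, out, overwrite_input, method, keepdims, weights)
    return _ureduce(a,
                    func=_quantile_ureduce_func,
    ...<5 lines>...
                    overwrite_input=overwrite_input,
                    method=method)
    r = func(a, **kwargs)
    result = _quantile(arr,
                       quantiles=q,
    ...<2 lines>...
                       out=out,
                       weights=wgt)
    slices_having_nans = np.isnan(arr[-1, ...])
                                  ~~~^^^^^^^^^
IndexError: index -1 is out of bounds for axis 0 with size 0
```

View pics/t1.png

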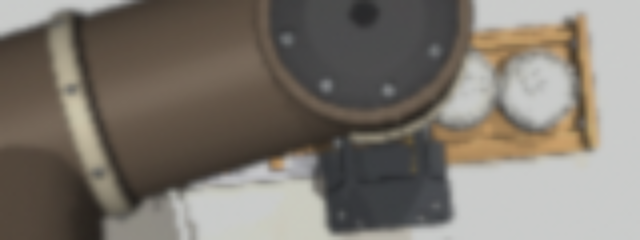

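The loose tin stands upright, with its end at rack y ≈ -10 mm (tops at z 0.076, level). The top crop shows only the arm over the rack, with tin tops at (463,90) and (537,90). Next is the handle.

Emit:
arm_command(
  steps=[
    {"translation": [-50,0,5],"rotation": [0,0,0],"claw": 87},
    {"translation": [-90,0,5],"rotation": [0,0,0],"claw": 87},
    {"translation": [-110,0,5],"rotation": [0,0,0],"claw": 87},
    {"translation": [-110,0,5],"rotation": [0,0,0],"claw": 87},
  ],
)

```text
clock: 8.7
tool_pos: [0.5166, 0.0715, 0.1656]
orientation: [179.9, -0.0, -84.8]
force: [-0.7, 0.0, 0.1]
opening: 0.0872
gripper_force: 0.0
```

```bash
python3 - <<'E'
from h import *
p,d,P,C,ray=snap('wrist'); save('w4.png',p,1.4); np.savez('w4.npz',p=p,P=P)
q=rk(P); z=P[...,2]
hsv=cv2.cvtColor(p,cv2.COLOR_RGB2HSV)
for nm,m in(('plates',(abs(q[...,0])<.045)&(z>.112)&(z<.13)&(q[...,1]>.1)&(q[...,1]<.2)),('stop',(abs(q[...,0])<.04)&(z>.058)&(z<.075)&(q[...,1]>.08)&(q[...,1]<.14))):
    print(nm,m.sum(),np.percentile(q[m],[1,50,99],axis=0).round(4).tolist() if m.sum() else '')
to(*wd([0,.15]),.172)
E
```

```text
plates 602 [[-0.0324, 0.1328], [0.0157, 0.1474], [0.0331, 0.1679]]
stop 723 [[-0.0358, 0.1092], [0.0006, 0.1124], [0.0329, 0.1361]]
t 8.75 pos [0.5166 0.0704 0.1657] rpy [ 1.7986e+02 -5.0000e-02 -8.4850e+01] q [ 29.3   9.1 -23.4  -0.  -57.6 -24.2] F [ 0.2  0.  -0.1] op 0.087 gf 0.0
tr [-75.9  -0.7  -6.4] rot [ 0.03 -0.01  0.01]
```

View pics/w4.png

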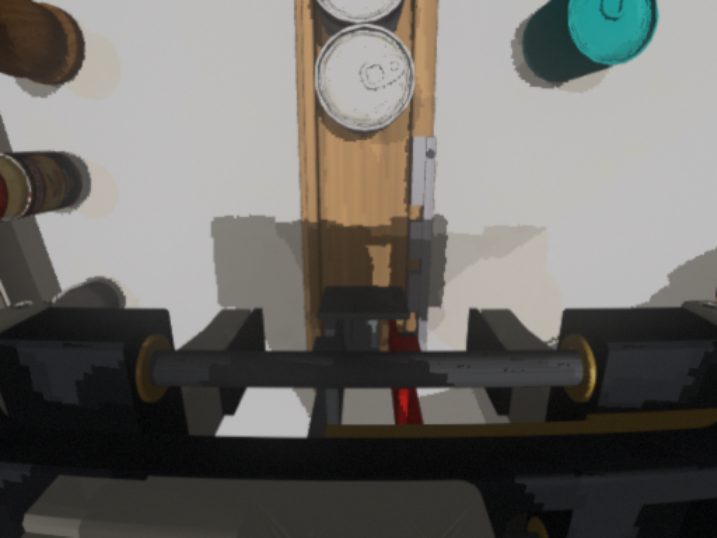

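The wrist view shows the stop plate top (363,303), the red lever (405,385) and the grey grip (325,400), with two notch gaps in the steel strip at (415,212) and (415,265). The frame joint is about 2 mm and the handle is at rack y ≈ 150 mm. I'll go over it, then down.

Emit:
arm_command(
  steps=[
    {"translation": [-40,-0.7,-3],"rotation": [0,0,0],"claw": 87},
    {"translation": [-70,-0.7,-3],"rotation": [0,0,0],"claw": 87},
    {"translation": [-76,-0.7,-3],"rotation": [0,0,0],"claw": 87},
    {"translation": [-76,-0.7,-3],"rotation": [0,0,0],"claw": 87},
  ],
)

```text
clock: 9.15
tool_pos: [0.5111, 0.1453, 0.1692]
orientation: [179.9, -0.0, -84.9]
force: [-0.3, -1.1, -0.5]
opening: 0.0873
gripper_force: 0.0
```

```bash
python3 - <<'E'
from h import *
to(*wd([0,.15]),.081); print(rk(ctrl.get_obs()['tool_pos']))
p,d,P,C,ray=snap('wrist'); q=rk(P); z=P[...,2]; save('w5.png',p)
m=(abs(q[...,0])<.045)&(z>.112)&(z<.13)&(q[...,1]>.1)&(q[...,1]<.2)
for s in(m&(q[...,0]<0),m&(q[...,0]>0)): print(s.sum(),np.percentile(q[s],[1,10,50,90,99],axis=0).round(4).tolist())
E
```

```text
t 9.15 pos [0.5111 0.1453 0.1692] rpy [ 1.7991e+02 -5.0000e-02 -8.4920e+01] q [ 37.    9.8 -22.   -0.  -58.3 -31.9] F [-0.3 -1.1 -0.5] op 0.0873 gf 0.0
tr [-0.9  0.4 88.2] rot [ 0.02 -0.01 -0.  ]
[0.000531   0.14914778]
766 [[-0.037, 0.1292], [-0.034, 0.1297], [-0.0239, 0.1488], [-0.0199, 0.1679], [-0.0195, 0.1702]]
911 [[0.0144, 0.129], [0.0151, 0.1295], [0.02, 0.1479], [0.0306, 0.1677], [0.0338, 0.1702]]
```

View pics/w5.png

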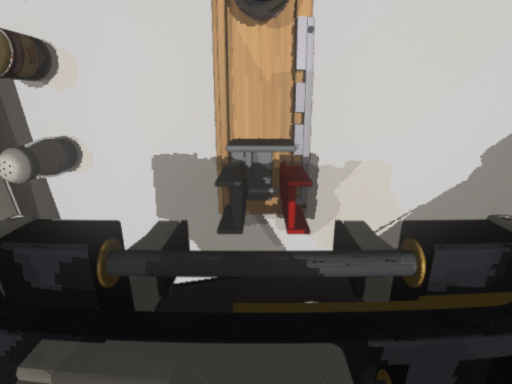

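The view shows the red lever at (296,200), the grey grip at (232,198) and the open fingers straddling both. The handle is centred at rack (-1.5, 149.5) mm. I'll descend.

Emit:
arm_command(
  steps=[
    {"translation": [-0.5,1.5,40],"rotation": [0,0,0],"claw": 87},
    {"translation": [-0.5,1.5,75],"rotation": [0,0,0],"claw": 87},
    {"translation": [-0.5,1.5,88],"rotation": [0,0,0],"claw": 87},
    {"translation": [-0.5,1.5,88],"rotation": [0,0,0],"claw": 87},
  ],
)

```text
clock: 9.6
tool_pos: [0.5084, 0.1434, 0.0797]
orientation: [179.7, -0.1, -85.1]
force: [0.1, -0.9, 0.4]
opening: 0.0869
gripper_force: 0.0
```

Emit:
arm_command(
  steps=[
    {"translation": [0,0,0],"rotation": [0,0,0],"claw": 70},
    {"translation": [0,0,0],"rotation": [0,0,0],"claw": 56},
    {"translation": [0,0,0],"rotation": [0,0,0],"claw": 52},
    {"translation": [0,0,0],"rotation": [0,0,0],"claw": 52},
  ],
)

```text
clock: 10.0
tool_pos: [0.5103, 0.146, 0.083]
orientation: [-179.9, 0.0, -85.0]
force: [-0.2, 0.1, -0.7]
opening: 0.0604
gripper_force: 0.0
```

```bash
python3 -c "
from h import *
to(*wd([0,.15]),.081); print(rk(ctrl.get_obs()['tool_pos']))"
```

```text
t 10.0 pos [0.5103 0.146  0.083 ] rpy [-1.7992e+02  5.0000e-02 -8.4970e+01] q [ 37.1  15.2 -28.2   0.  -46.5 -32.1] F [-0.2  0.1 -0.7] op 0.0604 gf 0.0
tr [-0.1 -0.1  2. ] rot [-0.02  0.01 -0.01]
[-1.29490808e-04  1.49910833e-01]
```

Emit:
arm_command(
  steps=[
    {"translation": [0,0,1],"rotation": [0,0,0],"claw": 51},
    {"translation": [0,0,1],"rotation": [0,0,0],"claw": 48},
    {"translation": [0,-1.5,1],"rotation": [0,0,0],"claw": 45},
    {"translation": [0,-3,1],"rotation": [0,0,0],"claw": 42},
    {"translation": [0,-4,1],"rotation": [0,0,0],"claw": 40},
  ],
)

```text
clock: 10.5
tool_pos: [0.5128, 0.1458, 0.081]
orientation: [179.9, -0.0, -85.0]
force: [-7.1, 1.0, 5.4]
opening: 0.0412
gripper_force: 4.3
```

Emit:
arm_command(
  steps=[
    {"translation": [0,-1,0],"rotation": [0,0,0],"claw": 38},
    {"translation": [0,-1,0],"rotation": [0,0,0],"claw": 38},
    {"translation": [0,-1,0],"rotation": [0,0,0],"claw": 38},
  ],
)

```text
clock: 10.8
tool_pos: [0.5142, 0.1459, 0.081]
orientation: [179.9, -0.0, -85.0]
force: [-5.8, 0.5, 4.0]
opening: 0.0381
gripper_force: 6.5
```

```bash
python3 -c "
from h import *
to(*wd([0.005,.15]),.082); o=ctrl.get_obs();print(rk(o['tool_pos']),Rr@o['force'][:2])"
```

```text
t 10.8 pos [0.5142 0.1459 0.081 ] rpy [ 1.7991e+02 -3.0000e-02 -8.4980e+01] q [ 36.9  15.7 -27.7  -0.  -46.7 -31.8] F [-5.8  0.5  4. ] op 0.0381 gf 6.5
tr [-0.5 -1.3 -1. ] rot [ 0.02 -0.01 -0.02]
[0.00365294 0.14945938] [-5.70594673  0.96842275]
```

Emit:
arm_command(
  steps=[
    {"translation": [0,0.7,0],"rotation": [0,0,0],"claw": 37.5},
    {"translation": [4,0.7,0],"rotation": [0,0,0],"claw": 37.5},
    {"translation": [8,0.7,0],"rotation": [0,0,0],"claw": 37.5},
    {"translation": [13,0.7,0],"rotation": [0,0,0],"claw": 37.5},
    {"translation": [18,0.7,0],"rotation": [0,0,0],"claw": 37.5},
  ],
)

```text
clock: 11.3
tool_pos: [0.5159, 0.1279, 0.0811]
orientation: [-180.0, 0.0, -85.0]
force: [-1.1, 2.2, -0.2]
opening: 0.0376
gripper_force: 8.7
```

```bash
cat >> h.py <<'E'
def st():
    o=ctrl.get_obs(); print(round(o['clock'],2),'rk',(rk(o['tool_pos'])*1000).round(2),o['tool_pos'][2].round(4),'Frk',(Rr@o['force'][:2]).round(1),o['force'][2].round(1),'op',round(o['opening']*1e3,2),o['gripper_force'].__round__(1))
def frame(n='wrist',nm=None):
    p,d,P,C,ray=snap(n); q=rk(P); z=P[...,2]
    if nm: save(nm,p,1.4)
    y0=rk(ctrl.get_obs()['tool_pos'])[1]
    m=(abs(q[...,0])<.03)&(z>.06)&(z<.073)&(abs(q[...,1]-y0+.04)<.02)
    if m.sum(): print('stop y pct',np.percentile(q[m][:,1],[1,5,50]).round(4),m.sum())
    hsv=cv2.cvtColor(p,cv2.COLOR_RGB2HSV); r=((hsv[...,0]<6)|(hsv[...,0]>174))&(hsv[...,1]>150)&(z>.1)&(z<.132)&(abs(q[...,0])<.05)
    if r.sum(): print('lever x pct',np.percentile(q[r],[2,10,50,90,98],axis=0).round(4).tolist(),r.sum())
E
python3 -c "
from h import *
st();frame()"
```

```text
11.3 rk [  3.83 131.39] 0.0811 Frk [-0.9  2.2] -0.2 op 37.64 8.7
stop y pct [0.0919 0.092  0.0944] 1148
lever x pct [[-0.0258, 0.1103], [-0.0235, 0.1106], [-0.0143, 0.1125], [-0.0098, 0.1437], [-0.0096, 0.1489]] 1619
```

Emit:
arm_command(
  steps=[
    {"translation": [9,0,0],"rotation": [0,0,0],"claw": 37.5},
    {"translation": [18,0,0],"rotation": [0,0,0],"claw": 37.5},
    {"translation": [27,0,0],"rotation": [0,0,0],"claw": 37.5},
    {"translation": [36,0,0],"rotation": [0,0,0],"claw": 37.5},
    {"translation": [45,0,0],"rotation": [0,0,0],"claw": 37.5},
  ],
)

```text
clock: 11.85
tool_pos: [0.5199, 0.0826, 0.0811]
orientation: [-180.0, 0.0, -85.0]
force: [-1.0, 1.4, -2.1]
opening: 0.0374
gripper_force: 8.7
```

Emit:
arm_command(
  steps=[
    {"translation": [8,0,0],"rotation": [0,0,0],"claw": 37.5},
    {"translation": [16,0,0],"rotation": [0,0,0],"claw": 37.5},
    {"translation": [22,0,0],"rotation": [0,0,0],"claw": 37.5},
    {"translation": [24,0,0],"rotation": [0,0,0],"claw": 37.5},
    {"translation": [24,0,0],"rotation": [0,0,0],"claw": 37.5},
  ],
)

```text
clock: 12.35
tool_pos: [0.5219, 0.0589, 0.0812]
orientation: [180.0, -0.0, -85.0]
force: [1.5, -1.6, -2.8]
opening: 0.038
gripper_force: 9.2
```

```bash
python3 -c "
from h import *
st();frame(nm='w6.png')"
```

```text
12.35 rk [ 3.64 62.15] 0.0812 Frk [ 1.4 -1.7] -2.8 op 37.99 9.2
stop y pct [0.0227 0.0228 0.0258] 1391
lever x pct [[-0.0259, 0.0411], [-0.0235, 0.0413], [-0.0145, 0.0434], [-0.01, 0.0748], [-0.0098, 0.0797]] 1620
```

Emit:
arm_command(
  steps=[
    {"translation": [0,1.5,0],"rotation": [0,0,0],"claw": 41},
    {"translation": [0,3,0],"rotation": [0,0,0],"claw": 45},
    {"translation": [0,5,0],"rotation": [0,0,0],"claw": 52},
    {"translation": [0,5,0],"rotation": [0,0,0],"claw": 52},
    {"translation": [0,5,0],"rotation": [0,0,0],"claw": 52},
  ],
)

```text
clock: 12.9
tool_pos: [0.5169, 0.0593, 0.0814]
orientation: [-180.0, 0.0, -84.9]
force: [0.5, -0.8, -1.0]
opening: 0.0519
gripper_force: 0.0
```

```bash
python3 -c "
from h import *
st();frame()"
```

```text
12.9 rk [-1.32 62.96] 0.0814 Frk [ 0.4 -0.8] -1.0 op 51.9 0.0
stop y pct [0.0233 0.0234 0.0262] 1294
lever x pct [[-0.0294, 0.0417], [-0.0278, 0.042], [-0.0198, 0.0474], [-0.0131, 0.0803], [-0.0126, 0.0808]] 2056
```

Emit:
arm_command(
  steps=[
    {"translation": [3,0,0],"rotation": [0,0,0],"claw": 52},
    {"translation": [6,0,0],"rotation": [0,0,0],"claw": 52},
    {"translation": [8,0,0],"rotation": [0,0,0],"claw": 52},
    {"translation": [10,0,0],"rotation": [0,0,0],"claw": 52},
    {"translation": [12,0,0],"rotation": [0,0,0],"claw": 52},
  ],
)

```text
clock: 13.45
tool_pos: [0.5179, 0.0478, 0.0812]
orientation: [-180.0, 0.1, -85.0]
force: [-3.4, 6.4, 1.3]
opening: 0.0521
gripper_force: 3.4
```

```bash
python3 -c "
from h import *
st();frame()"
```

```text
13.45 rk [-1.3  51.43] 0.0812 Frk [-2.8  6.7] 1.3 op 52.11 3.4
stop y pct [0.0186 0.0187 0.0208] 1073
lever x pct [[-0.0294, 0.037], [-0.0277, 0.0373], [-0.0192, 0.0382], [-0.013, 0.0753], [-0.0126, 0.076]] 1591
```

Emit:
arm_command(
  steps=[
    {"translation": [1.5,0,0],"rotation": [0,0,0],"claw": 52},
    {"translation": [3,0,0],"rotation": [0,0,0],"claw": 52},
    {"translation": [4.5,0,0],"rotation": [0,0,0],"claw": 52},
    {"translation": [5,0,0],"rotation": [0,0,0],"claw": 52},
  ],
)

```text
clock: 13.9
tool_pos: [0.5183, 0.0428, 0.0812]
orientation: [-180.0, 0.1, -85.0]
force: [-3.2, 6.7, 0.6]
opening: 0.0519
gripper_force: 3.4
```

```bash
python3 -c "
from h import *
st();frame()"
```

```text
13.9 rk [-1.33 46.39] 0.0812 Frk [-2.6  7. ] 0.6 op 51.86 3.4
stop y pct [0.0135 0.0137 0.0158] 1077
lever x pct [[-0.0295, 0.032], [-0.0279, 0.0322], [-0.0192, 0.0332], [-0.013, 0.0703], [-0.0127, 0.0709]] 1600
```

Emit:
arm_command(
  steps=[
    {"translation": [1,0,0],"rotation": [0,0,0],"claw": 52},
    {"translation": [2,0,0],"rotation": [0,0,0],"claw": 52},
    {"translation": [2.5,0,0],"rotation": [0,0,0],"claw": 52},
    {"translation": [2.5,0,0],"rotation": [0,0,0],"claw": 52},
  ],
)

```text
clock: 14.35
tool_pos: [0.5186, 0.0403, 0.0812]
orientation: [-180.0, 0.1, -85.0]
force: [-2.5, 5.7, 1.7]
opening: 0.052
gripper_force: 2.9
```

```bash
python3 -c "
from h import *
st();frame()"
```

```text
14.35 rk [-1.32 43.89] 0.0812 Frk [-2.   5.9] 1.7 op 51.97 2.9
stop y pct [0.011  0.0112 0.0132] 1077
lever x pct [[-0.0297, 0.0295], [-0.0281, 0.0297], [-0.0194, 0.0308], [-0.0132, 0.0678], [-0.0129, 0.0684]] 1611
```

Emit:
arm_command(
  steps=[
    {"translation": [1,0,0],"rotation": [0,0,0],"claw": 52},
    {"translation": [2,0,0],"rotation": [0,0,0],"claw": 52},
    {"translation": [2.5,0,0],"rotation": [0,0,0],"claw": 52},
    {"translation": [2.5,0,0],"rotation": [0,0,0],"claw": 52},
  ],
)

```text
clock: 14.8
tool_pos: [0.5189, 0.037, 0.0812]
orientation: [-180.0, -0.0, -85.0]
force: [-0.0, 1.0, 0.5]
opening: 0.052
gripper_force: 0.6
```

```bash
python3 -c "
from h import *
st();frame()"
```

```text
14.8 rk [-1.3  40.56] 0.0812 Frk [0.1 1. ] 0.5 op 52.02 0.6
stop y pct [0.0076 0.0078 0.0099] 1078
lever x pct [[-0.0366, 0.0261], [-0.0343, 0.0263], [-0.0252, 0.0273], [-0.0202, 0.0575], [-0.02, 0.065]] 1553
```

The lever has sprung out: its inner face went from -13 to -20 mm, the same as at rest, and the push force fell to 1 N. I'll back off, open and lift.

Emit:
arm_command(
  steps=[
    {"translation": [-3,0,0],"rotation": [0,0,0],"claw": 52},
    {"translation": [-6,0,0],"rotation": [0,0,0],"claw": 60},
    {"translation": [-6.5,0,0],"rotation": [0,0,0],"claw": 80},
    {"translation": [-6.5,0,0],"rotation": [0,0,0],"claw": 85},
    {"translation": [-6.5,0,0],"rotation": [0,0,0],"claw": 85},
  ],
)

```text
clock: 15.35
tool_pos: [0.5182, 0.0437, 0.0812]
orientation: [180.0, -0.0, -85.0]
force: [0.1, 0.0, -0.6]
opening: 0.0786
gripper_force: 0.0
```

Emit:
arm_command(
  steps=[
    {"translation": [0,0,0],"rotation": [0,0,0],"claw": 85},
    {"translation": [0,0,-20],"rotation": [0,0,0],"claw": 85},
    {"translation": [0,0,-50],"rotation": [0,0,0],"claw": 85},
    {"translation": [0,0,-90],"rotation": [0,0,0],"claw": 85},
    {"translation": [0,0,-110],"rotation": [0,0,0],"claw": 85},
  ],
)

```text
clock: 15.85
tool_pos: [0.5194, 0.0438, 0.1944]
orientation: [-179.8, 0.0, -84.9]
force: [0.4, 0.7, 0.3]
opening: 0.085
gripper_force: 0.0
```

Emit:
arm_command(
  steps=[
    {"translation": [-50,0,0],"rotation": [0,0,0],"claw": 85},
    {"translation": [-100,0,0],"rotation": [0,0,0],"claw": 85},
    {"translation": [-130,0,0],"rotation": [0,0,0],"claw": 85},
    {"translation": [-130,0,0],"rotation": [0,0,0],"claw": 85},
  ],
)

```text
clock: 16.25
tool_pos: [0.5068, 0.1762, 0.1912]
orientation: [-180.0, 0.0, -84.8]
force: [-0.8, 0.0, -0.8]
opening: 0.0852
gripper_force: 0.0
```

```bash
python3 - <<'E'
from h import *
st()
p,d,P,C,ray=snap('wrist'); save('w7.png',p,1.4)
q=rk(P); z=P[...,2]
for k,y in(('a',-.151),('b',-.093),('l',-.038)):
    m=(z>.07)&(z<.09)&(np.hypot(q[...,0],q[...,1]-y)<.031)
    if m.sum(): print(k,np.percentile(q[m],[0,50,100],axis=0).round(4).tolist(),np.median(z[m]),z[m].std())
hsv=cv2.cvtColor(p,cv2.COLOR_RGB2HSV); r=((hsv[...,0]<6)|(hsv[...,0]>174))&(hsv[...,1]>150)&(z>.1)&(z<.132)&(abs(q[...,0])<.05)
print(np.percentile(q[r],[1,50,99],axis=0).round(4).tolist())
E
```

```text
16.25 rk [ -1.02 180.33] 0.1912 Frk [-0.8  0.1] -0.8 op 85.2 0.0
[[-0.036, 0.0311], [-0.023, 0.0532], [-0.0198, 0.0683]]
```

View pics/w7.png

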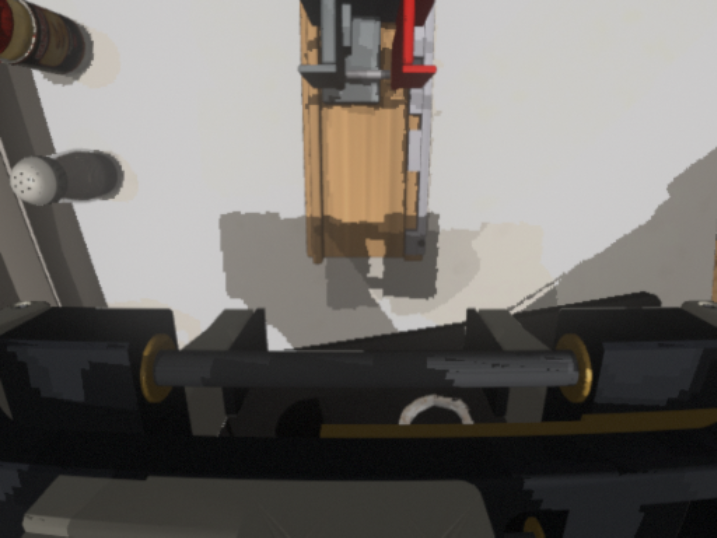

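The final wrist view shows the frame up at the tins' end. The red lever (418,35) is fully out, and the long slot (412,200) and half-way slot (415,95) are both behind it. I'll check the tins once more with the scene camera, then hand in.

```bash
python3 - <<'E'
from h import *
st(); p,d,P,C,ray=snap('scene'); q=rk(P); z=P[...,2]
for y in(-.151,-.094,-.0385):
    m=(z>.07)&(z<.09)&(np.hypot(q[...,0],q[...,1]-y)<.02); print(m.sum(),np.median(z[m]),z[m].std())
print(np.abs(ctrl.get_obs()['qvel']).max()); print(ctrl.close_job())
E
```

```text
16.3 rk [ -1.36 178.82] 0.191 Frk [-0.3 -0.4] 0.9 op 84.86 0.0
114 0.0770978572501686 0.001181465506458129
122 0.07694721935164289 0.0013097755450284156
130 0.07683885373922161 0.0012086791311723287
1.4587852346968895
the job is handed in; nothing more can be done
None
```

The job is handed in at 16.3 s: the loose tin stands upright in the rack with its end about 18 mm clear of the frame. The frame is in the last notch at about 104 mm, with the lever sprung fully out and nothing touched. While placing the tin I slid tin_b about 3 mm closer to tin_a.

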